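Roll-check and sort moulded gears on the gear tester

TASK

Two nylon gears have come off the mould plate. Set the twelve-tooth gear on the tester's post and let go, slide the master gear fully in by its knob until the teeth mesh, and then, with the two in mesh, turn the knob back to its zero stop; then put the twelve-tooth gear into the green tray. Put the odd eight-tooth gear into the red tray at any time; both gears should end lying flat with the hub up, the knob left at zero, and the other things on the bench should stay where they are.

Things in the scene. Friction and masses are not known exactly. Their poses are not given: they have to be found in the camera images.
- gear12_mid (a point): Loose white nylon gear with TWELVE teeth, about 60 g: toothed disc 62 mm over the tips, 12 mm thick, and on it a smooth round hub 24 mm in diameter, 12 to 42 mm above the underside; 15 mm through bore. The point is on the axis 21 mm above the underside; z points out of the hub. Starts flat on the mould plate, hub up, at either of two places. Take it by the hub: teeth are slippery.
- gear8_mid (a point): Centre, half-way up, of the loose white nylon gear with EIGHT teeth (a stray of the wrong tooth count): toothed disc 44 mm over the tips and 12 mm thick, with the same 24 mm hub, 42 mm overall height and 15 mm bore. The point is 21 mm above the underside. It starts flat on the mould plate, hub up, at the other place. 35 g or so.
- gear12: The same twelve-tooth gear; origin at the centre of its underside.
- gear8: The same eight-tooth gear; origin at the centre of its underside.
- mould_plate: Fixed bronze mould plate, 200 (x) x 220 (y) x 22 mm, rows of round cavities in its top; origin at the centre of its underside. The two gears and two bushings stand on its top, 22 mm up.
- tester: Fixed blue gear tester: base plate 120 (x) x 200 (y) x 18 mm, origin at the centre of its underside. Along its own y axis lie the carriage with the master gear (-y half) and the test post (+y half, at y = +50 mm).
- post_seat (a point): Centre of the steel seat (28 mm disc, 34 mm above the table) round the foot of the test post; axes as the tester's. The post is 12 mm in diameter, straight for 14 mm above the seat and then tapering to 4 mm at 22 mm above it. A gear on the post lies with its underside on the seat and turns freely.
- carriage (a joint): Slide of the dark carriage with the master gear, along the tester's +y to the post, moved by the master's knob: 0 m parked, 0.028 m at its inner stop, fully in mesh with a twelve-tooth gear on the post. If it sticks near 0.02 m teeth stand tip on tip: turn the knob a little (up to 15 degrees) and push on. Starts at 0 to 0.005. About 3 N of friction; stays where left.
- master (a joint): Turn of the master gear and knob on the carriage, rad: 0 at the zero stop (red pointer against the green pin), growing anticlockwise seen from above, up to 1.9; turn the knob clockwise to go back to zero. Stiff by about 0.03 N m and stays where it is left. Starts between 0.9 and 1.4.
- knob_grip (a point): On the master's axis, half-way up its black round knob: 26 mm in diameter, 63 to 97 mm above the table (this point at 81 mm). Below are a 14 mm neck, a red pointer 36 mm long, its top 55 mm above the table, and the steel master gear (twelve teeth, 62 mm over the tips, top 47 mm above the table). Fully in mesh the knob's axis is 55.5 mm from the post's.
- pass_tray: Fixed green tray, outside 110 x 110 x 18 mm, walls and floor 4 mm; origin at the centre of its underside. It may stand left or right of the red one.
- reject_tray: Fixed red tray of the same size, 110 x 110 x 18 mm, walls and floor 4 mm; origin at the centre of its underside.
- bushing_a: Bystander: white moulded bushing, 22 mm across, 10 mm high, on the mould plate; origin at its underside.
- bushing_b: Bystander: another such bushing on the mould plate.
- oil_bottle: Bystander: yellow oil bottle, 56 mm across, 140 mm high, standing; origin at its underside.
- grease_jar: Bystander: blue jar with black lid, 60 mm across, 70 mm high; origin at its underside.
- screwdriver: Bystander: orange-handled screwdriver, 170 mm long, lying along its x between the tester and the mould plate, up to 30 mm high.
- hammer: Bystander: hammer, 250 mm long, lying along its x beyond the oil bottle.
- caliper: Bystander: steel caliper, 200 mm long, lying along its x at the right of the tester.
There are look-alikes about, which are no part of the job. Leave any brown look-alike of the gear12 alone. What is shaped like the gear8 but yellow is not meant.

How it is judged (in metres and radians):
On the way, in this order (a step that is already met when the one before it is completed fails the run):
1. the twelve-tooth gear sits on the test post, flat on its seat, released (horizontal distance between gear12_mid and post_seat below 0.005 m and z of gear12_mid in the frame of post_seat between 0.018 and 0.0245 m and angle between gear12_mid's own z axis and vertical below 0.1 rad and contact force between the fingers and gear12 below 0.3 N), for 0.2 s.
2. the master is slid fully in, in mesh with the twelve-tooth gear (horizontal distance between gear12_mid and post_seat below 0.005 m and z of gear12_mid in the frame of post_seat between 0.018 and 0.0245 m and angle between gear12_mid's own z axis and vertical below 0.1 rad and value of joint carriage above 0.0255 m), for 0.1 s.
3. with the gears still in mesh, the knob is turned back to its zero stop (all of step 2 and value of joint master below 0.06 rad), for 0.2 s.
At the end, for the whole second after the job is handed in: Twelve-tooth gear in the green tray, eight-tooth gear in the red tray: each hub up within 0.12 rad, on the tray floor (centre 20 to 30 mm above the tray's underside), axis within 36 mm of the tray's centre along each side, at rest; the knob within 0.1 rad of zero (x of gear12_mid in the frame of pass_tray between -0.036 and 0.036 m and y of gear12_mid in the frame of pass_tray between -0.036 and 0.036 m and z of gear12_mid in the frame of pass_tray between 0.02 and 0.03 m and angle between each of gear12_mid, gear8_mid's own z axis and vertical below 0.12 rad and x of gear8_mid in the frame of reject_tray between -0.036 and 0.036 m and y of gear8_mid in the frame of reject_tray between -0.036 and 0.036 m and z of gear8_mid in the frame of reject_tray between 0.02 and 0.03 m and linear speed of each of gear12, gear8 below 0.02 m/s and value of joint master below 0.1 rad); the robot touches nothing.
It fails at once if a bystander (bushing, bottle, jar, screwdriver, hammer or caliper) is moved by more than 40 mm (distance of any of bushing_a, bushing_b, oil_bottle, grease_jar, screwdriver, hammer, caliper from where it was at the start of the episode above 0.04 m).
It fails at once if the oil bottle or the grease jar is tipped (angle between any of oil_bottle, grease_jar's own z axis and vertical above 0.5 rad).
It also fails if it takes over 61 s, if anything falls off the work surface, if the arm or the gripper's body presses on something with over 40 N, if the wrist force passes 120 N, or if a joint passes its speed limit or range.

ROBOT

A 6-joint arm with a two-finger parallel gripper is mounted at the origin on the work surface. World frame = base frame: x ahead of the robot, y to its left, z up, the work surface at z = 0. Lengths are in mm, angles in rad, forces in N, time in s.
With the tool pointing down it reaches from about 275 to 750 mm from the base axis. Payload 10.2 kg.
Tool frame: the origin (TCP) lies between the finger pads; the fingertips stand 17 mm ahead of it and the grasp point (between the pads) lies 2 mm behind it (tips_ahead is the distance from the TCP to the fingertips, in mm); z points along the fingers, y is the line along which they close (so a half turn about z gives the same grasp; the last joint's range is limited). The gripper opens to 85 mm and grips with 20 to 120 N. Pads are 22 mm wide; open, the fingers measure 114 mm over their backs; the gripper's body (76 mm by 85 mm) begins 54 mm behind the grasp point. The pads swing forward as they close: fully open they stand 13 mm farther back than shut.
Start: joints at [-1.331, 0.313, 1.498, -0, 1.331, -0.223], TCP at [234.378, -469.785, 223.494] pointing down, gripper open.
Joint ranges: [-2.94, 2.94], [-0.97, 2.17], [0.19, 2.56], [-1.23, 4.37], [0.02, 3.11], [-2.88, 2.88]. Speed limits (rad/s): [2.39, 2.39, 3.01, 3.14, 3.14, 3.14].

INTERFACE

Orientations are given as a unit quaternion [w, x, y, z].
In Python, from rig import sense, capture, finish_job, boxes_of, tips_ahead gives the robot as it stands.
- The arm moves only by the tool drive_tool, never from a script. Its argument "commands" is text: rows parted by semicolons, each of 7 numbers parted by spaces: the shift along the world's x, y, z in units of 0.1 m (1.0 is 0.1 m), then the turn, a rotation vector about the world's x, y, z in units of pi/4 rad (1.0 is pi/4 rad), then the opening in per cent of the stroke, from 0 (shut) to 100 (fully open). A call has 1 to 20 rows; each row shifts and turns the commanded pose from where the row before left it; what a row does not reach is not made up. A row lasts 1/12 s, in which the tool goes at most 41.7 mm and 7.16 degrees, less where a joint would pass 70% of its speed; a pose out of reach is approached as far as the arm can. A call with a number of a shift or a turn outside -1 to 1 is refused whole. A call with a gripper value outside its range is refused whole. The fingers move at their own pace and stop on an object; "force" is the grip in N (left out, the last holds). Time passes only in rows, so rows that do not move let the fingers close. It gives the time, the measured TCP pose, the force, the opening and the grip force at its end, in the units of the state.
- sense(): the state, without advancing time (a new reading comes with each control period).
- capture(name): name is "scene" or "top"; returns a dict with "pixels" (384x512x3 uint8, blue, green, red), "fov_y" (degrees; the focal length in pixels is half the picture's height over the tangent of half this angle, whatever the lens; pixels are square), "cx", "cy" (the principal point, pixels), "k1" (the pictures are not rectified: a ray, as slopes to the right and down, at radius r is drawn at 1 + k1 r^2 times it, then the intrinsics apply), "position" and "attitude" of the camera in the world. Camera axes: x right, y down, z forward; pixel columns grow to the right and rows downward; lengths in mm; the calibration is good to about 2 mm. A picture is of the moment at which its call begins. There is no depth.
- finish_job(): hands the job in; it is judged then, once.
Trained networks look in a picture, given as the dict that the camera call returned (one of the last four; its "shot" number tells which), for a name from the list of things; names that differ only in an ending like _2 or _b are one class to them, and where a whole thing is asked for, a point or a joint stands for the part that bears it (a point fixed in the world has none). Each returns a list of dicts, best first, with "confidence" (0 to 1); they miss things now and then, are a little off and sometimes report something else, mostly with a low value. They report only what shows in the picture. A call takes as long as a camera call. They do not tell look-alikes from the thing itself.
- boxes_of(picture, name): "position" ([column, row] in pixels, amid what is visible of it).
The state is a dict: "time_s": time; "joints": joint angles; "dq": joint speeds; "tau": joint torques, N m; "eef_pos": TCP position; "ee_rot": TCP orientation; "force": force on the tool from outside, world axes, zero at the start; "wrist_torque": the same for the moment, N m; "grip_width": opening from 0.0 (shut) to 1.0 (fully open); "grip_force": force on a finger pad.
Only numpy, scipy, OpenCV 4.12 (cv2) and the standard library are available. Lean on these libraries where they do the work, as an engineer would, in place of code of your own. Each camera call takes 0.05 s, during which the arm holds its last target. There are 200 camera calls.

## Working session

There is one attempt and no reset: what is moved stays moved. The work goes in short steps, Python scripts to look and compute and a tool call to move; the robot and the scene stay as the last step left them, time stands still between calls to the robot, and variables do not carry over. Pictures are saved under pics/ and viewed, at most 10 in all, crops included, and the job is handed in when it is done.

Besides the shell and the picture viewer there is one more tool, called after "Emit:" by a JSON object that holds its "api" and its "payload". drive_tool: Moves the arm, as the interface text tells. Shifts and turns lie within -1 to 1; 1 stands for 0.1 m of shift or pi/4 rad of turn. Its arguments: {"type":"object","properties":{"commands":{"type":"string"},"force":{"type":"number"}},"required":["commands"]}

```bash
mkdir -p pics; ls
cat > h.py <<'E'
import numpy as np, cv2
from rig import *
from scipy.spatial.transform import Rotation as R
def cam(p):
    f=p["pixels"].shape[0]/2/np.tan(np.radians(p["fov_y"])/2)
    q=p["attitude"]; return f,R.from_quat([q[1],q[2],q[3],q[0]]).as_matrix(),np.array(p["position"])
def ray(p,uv):
    f,M,t=cam(p); d=np.array([(uv[0]-p["cx"])/f,(uv[1]-p["cy"])/f]); x=d.copy()
    for _ in range(20): x=d/(1+p["k1"]*(x@x))
    return t,M@np.array([x[0],x[1],1.])
def at(p,uv,z):
    t,d=ray(p,uv); return (t+d*(z-t[2])/d[2])[:2].round(1)
def px(p,X):
    f,M,t=cam(p); c=M.T@(np.array(X,float)-t); s=c[:2]/c[2]; s=s*(1+p["k1"]*(s@s)); return s*f+[p["cx"],p["cy"]]
E
python3 - <<'E'
from h import *
a=capture("top");b=capture("scene")
cv2.imwrite("pics/top.png",cv2.resize(a["pixels"],(800,600),interpolation=3));cv2.imwrite("pics/scene.png",cv2.resize(b["pixels"],(800,600),interpolation=3))
for p in(a,b):print(p["position"],p["attitude"],p["fov_y"],p["k1"])
Z=dict(gear12=42,gear8=42,mould_plate=22,tester=18,knob_grip=81,pass_tray=9,reject_tray=9,bushing_a=27,oil_bottle=70,grease_jar=35,screwdriver=15,hammer=10,caliper=5)
for n,z in Z.items():
  for p,l in((a,"top"),(b,"scene")):
    print(n,l,[(np.round(d["position"]).tolist(),round(d["confidence"],2),at(p,d["position"],z).tolist()) for d in boxes_of(p,n)[:4]])
print(sense())
E
```

```text
pics
[ 329.92970904  -52.45999456 1077.34915676] [-0.04213592  0.71437145 -0.69527695  0.06699222] 56.4832271341834 -0.11563637225558217
[819.54364608 389.56475596 731.77580859] [-0.10599813  0.2904231   0.8913938  -0.33141502] 57.71822967961766 -0.015100055625027604
gear12 top [([142.0, 180.0], 0.61, [493.0, 252.3]), ([141.0, 262.0], 0.56, [256.2, 237.9]), ([170.0, 218.0], 0.53, [382.4, 162.1])]
gear12 scene [([340.0, 290.0], 0.77, [489.1, 252.5]), ([296.0, 350.0], 0.7, [638.6, 286.1]), ([408.0, 242.0], 0.67, [278.0, 262.0]), ([346.0, 245.0], 0.58, [399.1, 182.7])]
gear8 top [([142.0, 180.0], 0.61, [493.0, 252.3]), ([141.0, 262.0], 0.56, [256.2, 237.9]), ([170.0, 218.0], 0.53, [382.4, 162.1])]
gear8 scene [([340.0, 290.0], 0.77, [489.1, 252.5]), ([296.0, 350.0], 0.7, [638.6, 286.1]), ([408.0, 242.0], 0.67, [278.0, 262.0]), ([346.0, 245.0], 0.58, [399.1, 182.7])]
mould_plate top [([147.0, 198.0], 0.78, [443.1, 238.7])]
mould_plate scene [([348.0, 283.0], 0.78, [454.1, 246.0]), ([135.0, 140.0], 0.69, [634.5, -457.3])]
tester top [([166.0, 218.0], 0.75, [384.1, 178.8]), ([286.0, 197.0]
[... 1374 characters left out ...]
.7])]
{'time_s': 1.4, 'joints': array([-1.33137113e+00,  3.12885685e-01,  1.49772906e+00, -1.66921810e-05,
        1.33104215e+00, -2.23427223e-01]), 'dq': array([-0.00082916,  0.00021724,  0.00017099,  0.00024683, -0.0012876 ,
       -0.00073666]), 'tau': array([-1.35767361e-03, -4.12169230e+01, -2.59905607e+01, -3.02584467e-04,
        5.34591563e-04, -3.56819112e-05]), 'eef_pos': array([ 234.38182541, -469.75718108,  223.49055214]), 'ee_rot': array([-3.20555451e-05,  9.73339806e-01,  2.29367875e-01, -8.36397520e-06]), 'force': array([ 0.16441905,  0.10241297, -0.3124345 ]), 'wrist_torque': array([ 0.00649348, -0.05259967, -0.02657266]), 'grip_force': 0.0, 'grip_width': 1.0023296187808302}
```

View pics/top.png

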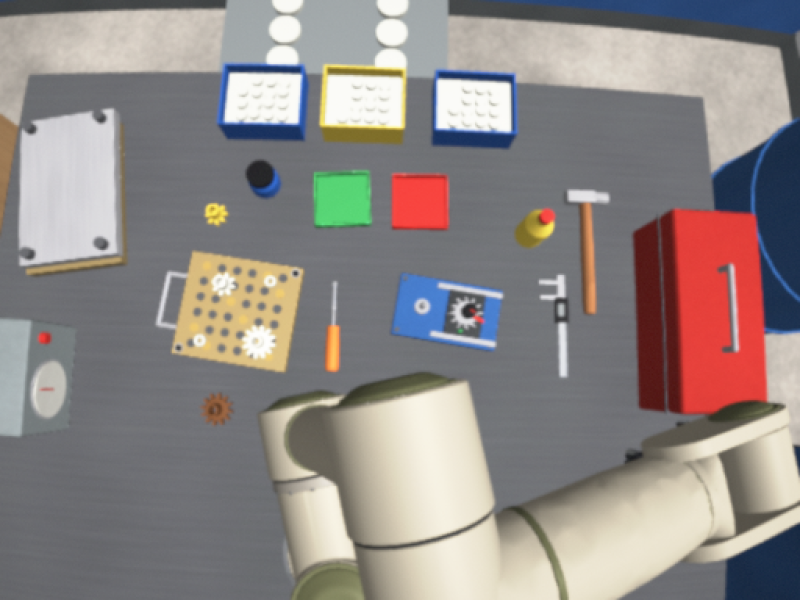

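View pics/scene.png

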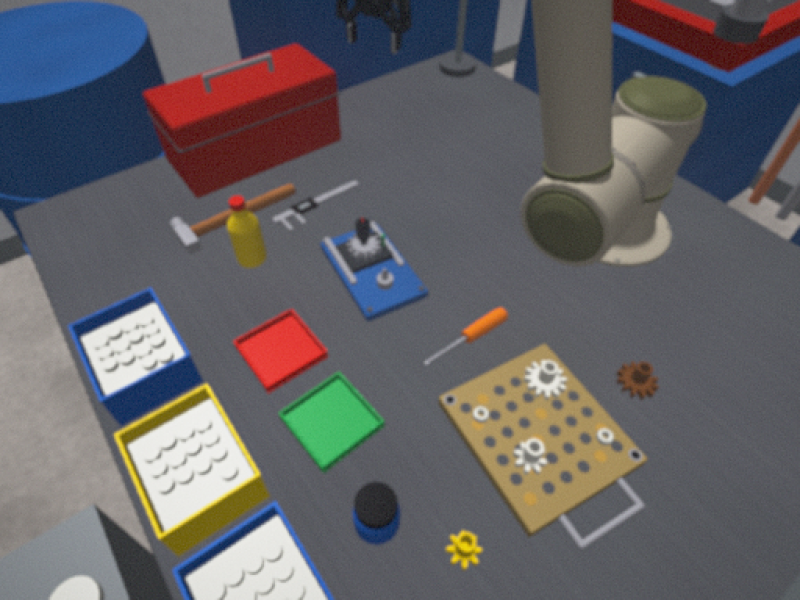

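Run:
```python
from h import *
import pickle
a=capture("top");b=capture("scene");pickle.dump((a,b),open("p.pkl","wb"))
def crop(p,u,v,w,h,s): 
    return cv2.resize(p["pixels"][v:v+h,u:u+w],(w*s,h*s),interpolation=2)
m=np.vstack([np.hstack([crop(a,110,160,80,60,5),crop(a,248,170,80,60,5)]),np.hstack([crop(b,310,220,80,60,5)[:],crop(b,200,135,80,60,5)])])
m[0:300,0:400]=crop(a,110,168,80,60,5)
cv2.imwrite("pics/crop.png",m)
```

```text
(no output)
```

View pics/crop.png

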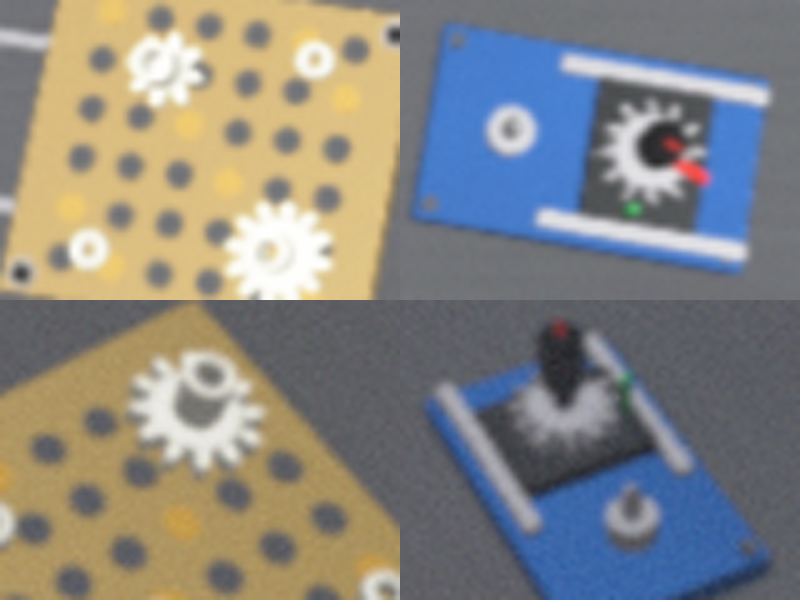

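```bash
cat > fit.py <<'E'
from h import *
from scipy.optimize import minimize
S=4
def sil(p,parts,o):
    # parts: (r,z0,z1) cylinders about axis at (x,y); soft mask on the ROI o=(u,v,w,h)
    m=np.zeros((o[3]*S,o[2]*S),np.uint8); t=np.linspace(0,2*np.pi,40,endpoint=False)
    for x,y,r,z0,z1 in parts:
        q=np.array([px(p,(x+r*np.cos(k),y+r*np.sin(k),z)) for z in(z0,z1) for k in t])
        q=((q-[o[0],o[1]]+.5)*S-.5)
        cv2.fillConvexPoly(m,cv2.convexHull(np.round(q*16).astype(np.int32)),255,shift=4)
    return cv2.resize(m,(o[2],o[3]),interpolation=cv2.INTER_AREA)/255.
def fit(p,mask,parts,x0,half=18):
    X0=np.array(x0); u=px(p,(*x0,40)).astype(int); o=(u[0]-half,u[1]-half,2*half,2*half)
    M=mask[o[1]:o[1]+o[3],o[0]:o[0]+o[2]].astype(float)
    f=lambda d:((sil(p,[(d[0],d[1],*q) for q in parts],o)-M)**2).sum()
    return min((minimize(f,X0+s,method="Nelder-Mead",options=dict(initial_simplex=X0+s+np.array([[0,0],[4,0],[0,4]]))) for s in([0,0],[5,-3],[-5,4])),key=lambda r:r.fun)
E
python3 - <<'E'
from fit import *
import pickle
P=pickle.load(open("p.pkl","rb"))
for p,l in zip(P,("top","scene")):
    I=p["pixels"].astype(float); hsv=cv2.cvtColor(p["pixels"],cv2.COLOR_BGR2HSV)
    white=np.clip((I[...,0]-120)/90,0,1) if l=="top" else np.clip((I[...,0]-105)/70,0,1)
    for n,rr,x0 in(("g12",27.5,(385,165)),("g8",18.5,(490,252))):
        r=fit(p,white,[(rr,22,34),(12,34,64)],x0,16); print(l,n,r.x.round(1),round(r.fun,1))
    blk=(hsv[...,2]<45).astype(float)
    black=np.clip((70-I.max(2))/40,0,1)
    r=fit(p,black,[(13,63,97)],(455,-205) if l=="top" else (458,-195),9); print(l,"knob",r.x.round(1),round(r.fun,1))
    blue=((hsv[...,0]>100)&(hsv[...,0]<125)&(hsv[...,1]>110)).astype(np.uint8)
    C=px(p,(457,-170,18)).astype(int); roi=np.zeros_like(blue); roi[C[1]-50:C[1]+50,C[0]-60:C[0]+60]=1
    c=max(cv2.findContours(blue*roi,0,1)[0],key=cv2.contourArea)[:,0]
    print(l,"tester",cv2.minAreaRect(np.array([at(p,q,18) for q in c],np.float32)))
    for n,lo,hi,x in(("green",50,75,(668,31)),("red",0,6,(673,-118))):
        m=((hsv[...,0]>=lo)&(hsv[...,0]<=hi)&(hsv[...,1]>150)).astype(np.uint8)
        C=px(p,(*x,10)).astype(int); roi=np.zeros_like(m); roi[C[1]-35:C[1]+35,C[0]-35:C[0]+35]=1
        c=max(cv2.findContours(m*roi,0,1)[0],key=cv2.contourArea)[:,0]
        print(l,n,cv2.minAreaRect(np.array([at(p,q,14) for q in c],np.float32)))
    print()
a,b=P
print("bore/hub top",at(a,(164,217.6),64),at(a,(140.6,180),64))
print("seat",at(a,(270,195.6),34),at(b,(246,177.6),36),"knobtop",at(a,(300,198.2),97),"scene knob top", at(b,(231.6,140),97))
E
```

```text
top g12 [382.7 179. ] 47.7
top g8 [489.9 253.7] 22.4
top knob [ 452.5 -237. ] 7.5
top tester ((451.0010070800781, -173.6842041015625), (197.1510009765625, 119.81857299804688), 81.72174072265625)
top green ((670.965087890625, 36.828556060791016), (98.12417602539062, 100.083984375), 4.090469837188721)
top red ((668.8399047851562, -118.73373413085938), (110.15980529785156, 108.67560577392578), 1.9673882722854614)

scene g12 [380.6 176.6] 61.9
scene g8 [487.9 250.3] 79.7
scene knob [ 439.9 -217.9] 2.1
scene tester ((454.3410339355469, -169.55821228027344), (203.90113830566406, 121.32803344726562), 81.97032928466797)
scene green ((670.9496459960938, 37.2833366394043), (108.82810974121094, 111.79334259033203), 3.9562253952026367)
scene red ((670.4877319335938, -116.25223541259766), (110.95970153808594, 117.94114685058594), 1.4863814115524292)

bore/hub top [383.  174.8] [488.5 249.3]
seat [ 458.2 -126. ] [ 459.9 -123.4] knobtop [ 445.5 -205.2] scene knob top [ 443.  -212.7]
```

Emit:
{"api": "drive_tool", "payload": {"commands": "0.087 0.38 -0.06 0 0 0.0723 100;0.087 0.38 -0.06 0 0 0.0723 100;0.087 0.38 -0.06 0 0 0.0723 100;0.087 0.38 -0.06 0 0 0.0723 100;0.087 0.38 -0.06 0 0 0.0723 100;0.087 0.38 -0.06 0 0 0.0723 80;0.087 0.38 -0.06 0 0 0.0723 80;0.087 0.38 -0.06 0 0 0.0723 80;0.087 0.38 -0.06 0 0 0.0723 60;0.087 0.38 -0.06 0 0 0.0723 60;0.087 0.38 -0.06 0 0 0.0723 60;0.087 0.38 -0.06 0 0 0.0723 60;0.087 0.38 -0.06 0 0 0.0723 60;0.087 0.38 -0.06 0 0 0.0723 60;0.087 0.38 -0.06 0 0 0.0723 60;0.087 0.38 -0.06 0 0 0.0723 60;0.087 0.38 -0.06 0 0 0.0723 60", "force": 30}}

```text
time_s: 2.92
eef_pos: [382.3, 178.5, 121.3]
ee_rot: [0.0, 0.755, 0.656, 0.0]
force: [1.0, -1.0, 0.5]
grip_width: 0.602
grip_force: 0.0
```

Run:
```python
from h import *
print(tips_ahead() if callable(tips_ahead) else tips_ahead)
b=capture("scene"); a=capture("top")
u=px(b,(382,177,60)).astype(int); c=b["pixels"][u[1]-60:u[1]+40,u[0]-60:u[0]+60]
u=px(a,(382,177,60)).astype(int); d=a["pixels"][u[1]-50:u[1]+50,u[0]-40:u[0]+40]
cv2.imwrite("pics/grip1.png",cv2.resize(np.hstack([c,d]),(800,400),interpolation=2)); print(sense()["eef_pos"])
```

```text
17.0
[382.07722313 180.21547423 120.74674263]
```

View pics/grip1.png

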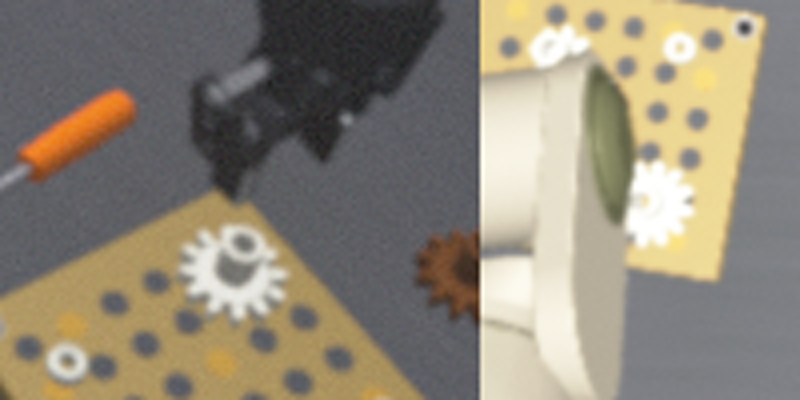

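Emit:
{"api": "drive_tool", "payload": {"commands": "0 0 -0.2 0 0 0 60;0 0 -0.1 0 0 0 60;0 0 0 0 0 0 60;0 0 0 0 0 0 60"}}

```text
time_s: 3.35
eef_pos: [382.3, 175.8, 91.7]
ee_rot: [-0.0, 0.756, 0.655, -0.0]
force: [-0.3, -0.9, -0.8]
grip_width: 0.601
grip_force: 0.0
```

Emit:
{"api": "drive_tool", "payload": {"commands": "0 0.01 -0.2 0 0 0 60;0 0 -0.15 0 0 0 60;0 0 0 0 0 0 20;0 0 0 0 0 0 10;0 0 0 0 0 0 0;0 0 0 0 0 0 0;0 0 0 0 0 0 0", "force": 30}}

```text
time_s: 3.93
eef_pos: [382.8, 177.2, 57.3]
ee_rot: [0.0, 0.756, 0.655, 0.001]
force: [0.2, -0.4, 0.5]
grip_width: 0.0
grip_force: 0.0
```

Run:
```python
from fit import *
b=capture("scene"); a=capture("top")
I=b["pixels"].astype(float)
c=[]
for p in (b,a):
    u=px(p,(382,177,60)).astype(int); c.append(p["pixels"][u[1]-40:u[1]+40,u[0]-40:u[0]+40])
cv2.imwrite("pics/grip2.png",cv2.resize(np.hstack(c),(800,400),interpolation=2)); s=sense();print(s["eef_pos"],s["grip_width"],s["grip_force"])
```

```text
[382.55634987 177.23654035  57.00419162] -0.0026341384326164763 0.0
```

View pics/grip2.png

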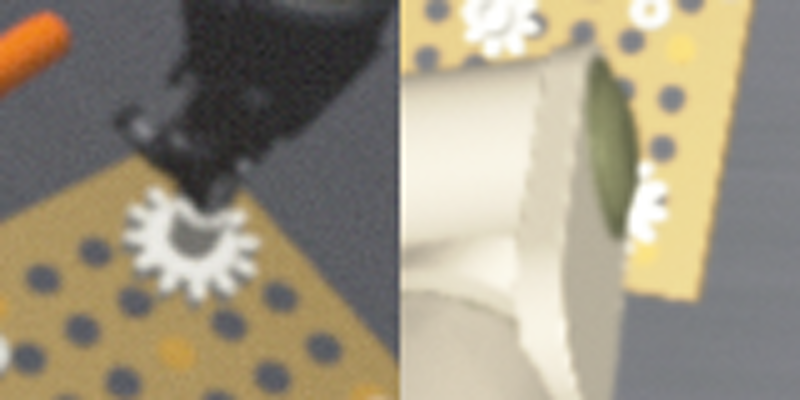

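Run:
```python
from fit import *
import pickle
b=capture("scene");P=pickle.load(open("p.pkl","rb"))[1]
u=px(b,(382,177,60)).astype(int)-40
print(((px(b,(382.5,177.2,40))-u)*5+2).round(), ((px(b,(382.5,177.2,60))-u)*5+2).round(), "disc top",at(b,np.array([194,245])/5-.4+u,34),"hub base near", at(b,np.array([192,255])/5-.4+u,34))
c=[p["pixels"][u[1]:u[1]+80,u[0]:u[0]+80] for p in(P,b)]
d=cv2.absdiff(*c); print((d.max(2)>40).sum())
v=cv2.resize(np.hstack(c),(800,400),interpolation=2)
for k in (0,400):
  for z,col in((22,(255,0,0)),(34,(0,255,0)),(64,(0,0,255))):
    for r in (12,31):
      if z==64 and r==31: continue
      q=np.array([(px(b,(382.3+r*np.cos(t),176.8+r*np.sin(t),z))-u)*5+2 for t in np.linspace(0,6.28,40)])+[k,0]
      cv2.polylines(v,[q.astype(np.int32)],True,col,1)
cv2.imwrite("pics/grip3.png",v)
```

```text
[193. 231.] [202. 207.] disc top [383.8 181. ] hub base near [388.4 184.2]
1039
```

View pics/grip3.png

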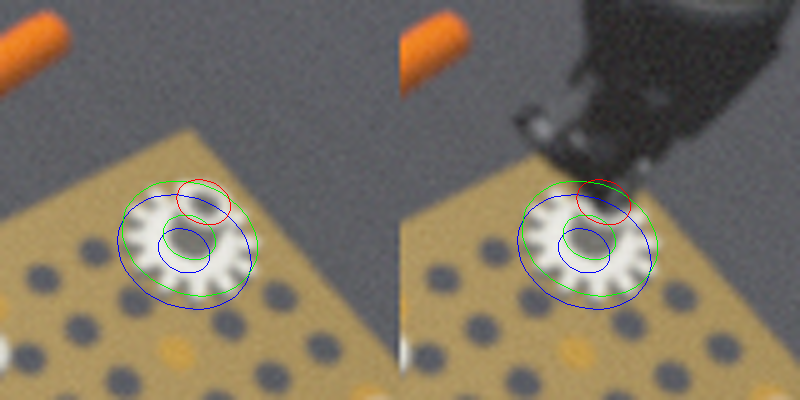

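Run:
```python
from fit import *
import pickle
b=capture("scene")
u=px(b,(382,177,60)).astype(int)-[32,32]
f=lambda X:tuple(((px(b,X)-u+.5)*12-.5).astype(int).tolist())
v=cv2.resize(b["pixels"][u[1]:u[1]+50,u[0]:u[0]+64],None,fx=12,fy=12,interpolation=2)
v=np.clip(v.astype(float)*1.6+15,0,255).astype(np.uint8)
for z in(40,57,80,100): cv2.circle(v,f((382.5,177.2,z)),2,(0,0,255),-1)
cv2.imwrite("pics/grip4.png",v)
s=sense();print(s)
```

```text
{'time_s': 4.1333, 'joints': array([1.54468242e-01, 3.21850536e-01, 1.99260504e+00, 4.07498653e-05,
       8.26682141e-01, 2.97090611e-01]), 'dq': array([-0.00021007,  0.00335673,  0.00161034, -0.00117949, -0.00273619,
       -0.00068028]), 'tau': array([-1.15456097e-02, -3.41071916e+01, -1.83994156e+01, -3.47783553e-04,
        2.60859124e-03, -1.57121340e-04]), 'eef_pos': array([382.39179188, 177.25110299,  56.75760618]), 'ee_rot': array([1.08048572e-04, 7.55700535e-01, 6.54917284e-01, 2.00728416e-04]), 'force': array([ 0.13854576, -0.83493768,  0.44312407]), 'wrist_torque': array([ 0.04765619, -0.02170109,  0.01170051]), 'grip_force': 0.0, 'grip_width': -0.0019702854213962794}
```

View pics/grip4.png

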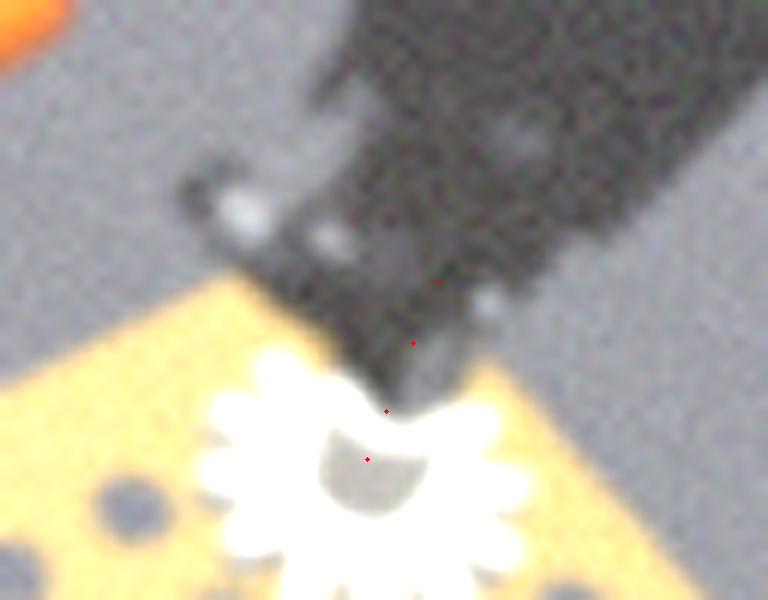

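Emit:
{"api": "drive_tool", "payload": {"commands": "0 0 0 0 0 0 60;0 0 0 0 0 0 60;0 0 0 0 0 0 60;0 0 0 0 0 0 60", "force": 20}}

```text
time_s: 4.47
eef_pos: [382.3, 177.2, 56.5]
ee_rot: [-0.0, 0.756, 0.655, -0.0]
force: [0.4, 0.4, -0.3]
grip_width: 0.566
grip_force: 0.0
```

Emit:
{"api": "drive_tool", "payload": {"commands": "0 0 -0.015 0 0 0 60;0 0 -0.015 0 0 0 60;0 0 0 0 0 0 60;0 0 0 0 0 0 40;0 0 0 0 0 0 30;0 0 0 0 0 0 25;0 0 0 0 0 0 25;0 0 0 0 0 0 25"}}

```text
time_s: 5.13
eef_pos: [382.3, 177.2, 53.6]
ee_rot: [0.0, 0.756, 0.655, 0.0]
force: [-1.6, -0.2, 2.4]
grip_width: 0.256
grip_force: 16.6
```

Emit:
{"api": "drive_tool", "payload": {"commands": "0 0 0 0 0 0 15;0 0 0 0 0 0 10;0 0 0 0 0 0 10", "force": 30}}

```text
time_s: 5.38
eef_pos: [382.3, 177.2, 53.6]
ee_rot: [0.0, 0.756, 0.655, 0.0]
force: [-1.7, -0.5, 4.9]
grip_width: 0.247
grip_force: 29.3
```

Run:
```python
from fit import *
b=capture("scene");a=capture("top")
v=[]
for p in(b,a):
  u=px(p,(382,177,60)).astype(int)-[32,30]
  w=cv2.resize(p["pixels"][u[1]:u[1]+60,u[0]:u[0]+64],None,fx=6,fy=6,interpolation=2); v.append(w)
v=np.clip(np.hstack(v)*1.3+10,0,255).astype(np.uint8)
cv2.imwrite("pics/grip5.png",v)
s=sense();print(s["grip_width"],s["grip_force"],s["eef_pos"],s["force"])
```

```text
0.241561056237965 29.375708531588316 [382.31519088 177.23031926  53.61003125] [-2.03138153 -1.04906421  5.82056234]
```

View pics/grip5.png

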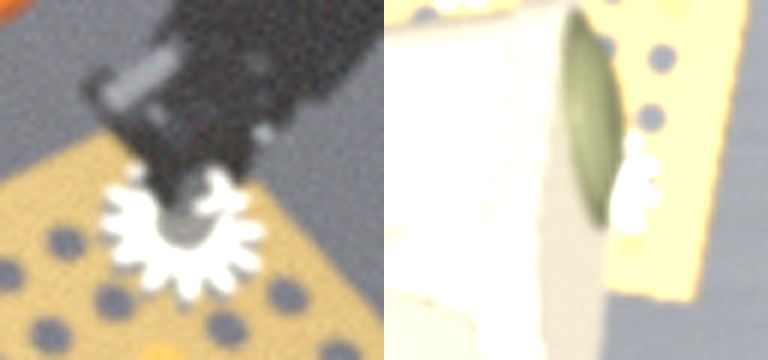

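Emit:
{"api": "drive_tool", "payload": {"commands": "0 0 0 0 0 0 50;0 0 0 0 0 0 50;0 0 -0.02 0 0 0 50;0 0 -0.02 0 0 0 50;0 0 -0.02 0 0 0 50;0 0 0 0 0 0 50"}}

```text
time_s: 5.98
eef_pos: [382.0, 177.2, 47.0]
ee_rot: [-0.0, 0.756, 0.655, -0.0]
force: [-0.8, 0.7, -0.8]
grip_width: 0.501
grip_force: 0.0
```

Emit:
{"api": "drive_tool", "payload": {"commands": "0 0 0 0 0 0 36;0 0 0 0 0 0 36;0 0 0 0 0 0 30;0 0 0 0 0 0 25;0 0 0 0 0 0 20;0 0 0 0 0 0 20", "force": 20}}

```text
time_s: 6.48
eef_pos: [382.4, 177.2, 47.7]
ee_rot: [0.0, 0.756, 0.655, 0.0]
force: [0.2, -1.0, 2.5]
grip_width: 0.258
grip_force: 19.7
```

Emit:
{"api": "drive_tool", "payload": {"commands": "0 0 0 0 0 0 15;0 0 0 0 0 0 15;0 0 0 0 0 0 15;0 0 0 0 0 0 15", "force": 30}}

```text
time_s: 6.82
eef_pos: [382.4, 177.2, 47.7]
ee_rot: [0.0, 0.756, 0.655, 0.0]
force: [-1.2, 0.4, 5.7]
grip_width: 0.254
grip_force: 30.0
```

Run:
```python
from fit import *
import pickle
b=capture("scene");pickle.dump(b,open("now.pkl","wb"));A,P=pickle.load(open("p.pkl","rb"))
c=px(P,(382,177,34)); W=lambda p:np.clip((p["pixels"][...,0].astype(float)-105)/70,0,1)
u0=int(c[0])-18; v0=int(c[1])+1
def lower(p,x0):
    o=(u0,v0,36,18); M=W(p)[v0:v0+18,u0:u0+36]
    f=lambda d:((sil(p,[(d[0],d[1],27.5,22,34)],o)-M)**2).sum()
    return min((minimize(f,np.array(x0)+s,method="Nelder-Mead",options=dict(initial_simplex=np.array(x0)+s+np.array([[0,0],[4,0],[0,4]]))) for s in([0,0],[8,8],[-8,8],[8,-8])),key=lambda r:r.fun)
for p in(P,b):
    r=lower(p,(382,177)); print(r.x.round(1),r.fun.round(1))
u,v=px(b,(382,177,40)).astype(int)
t=[p["pixels"][v-24:v+24,u-30:u+30] for p in(P,b)]
cv2.imwrite("pics/cmp.png",cv2.resize(np.vstack(t),(600,960))[:, :][::1][:,:] if 0 else cv2.resize(np.hstack(t),(800,320),interpolation=2))
```

```text
[377.8 176.7] 31.8
[377.8 176.7] 32.8
```

Emit:
{"api": "drive_tool", "payload": {"commands": "0 0 0.05 0 0 0 15;0 0 0.1 0 0 0 15;0 0 0.15 0 0 0 15;0 0 0 0 0 0 15;0 0 0 0 0 0 15"}}

```text
time_s: 7.28
eef_pos: [382.5, 177.3, 77.6]
ee_rot: [0.0, 0.756, 0.655, 0.001]
force: [-0.4, -0.7, -0.2]
grip_width: 0.252
grip_force: 29.5
```

Run:
```python
from fit import *
b=capture("scene")
v=[]
u=px(b,(382,177,75)).astype(int)-[50,38]
w=cv2.resize(b["pixels"][u[1]:u[1]+75,u[0]:u[0]+100],None,fx=8,fy=8,interpolation=2)
f=lambda X:((px(b,X)-u+.5)*8-.5).astype(np.int32)
for z,r,col in((52,31,(255,0,0)),(64,31,(0,255,0)),(94,12,(0,0,255)),(64,12,(0,255,0))):
    cv2.polylines(w,[np.array([f((382.3+r*np.cos(t),177+r*np.sin(t),z)) for t in np.linspace(0,6.28,40)])],True,col,1)
cv2.imwrite("pics/lift.png",np.clip(w*1.3+10,0,255).astype(np.uint8))
s=sense();print(s["grip_width"],s["grip_force"],s["eef_pos"],s["force"])
```

```text
0.2525747870536119 29.53910517739132 [382.0634102  177.19400379  77.11604045] [ 0.44623298  0.85138595 -1.0952012 ]
```

View pics/lift.png

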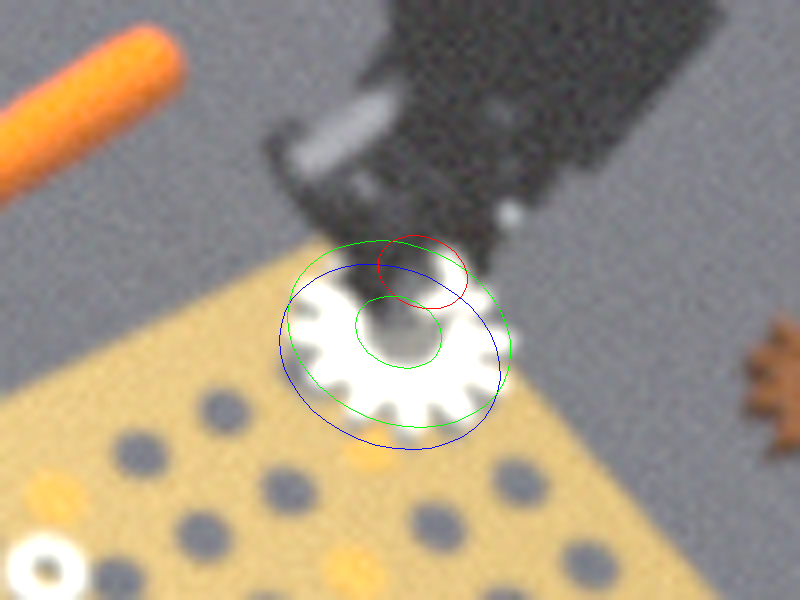

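Run:
```python
from fit import *
import pickle
for p,l in zip(pickle.load(open("p.pkl","rb")),("top","scene")):
    I=p["pixels"].astype(float); d=I[...,0]-I[...,2]   # blue minus red: large on the plate
    u=px(p,(459,-124,34)).astype(int); q=d[u[1]-7:u[1]+8,u[0]-7:u[0]+8]; hi,lo=np.percentile(q,90),np.percentile(q,10)
    m=np.clip((hi-d)/(hi-lo),0,1)
    for r0 in(13.,14.,15.):
        r=fit(p,m,[(r0,18,34),(6,34,48),(4,48,54)],(459.3,-124.2),7 if l=="top" else 8); print(l,r0,r.x.round(1),r.fun.round(2))
    W=np.clip((I[...,0]-(110 if l=="top" else 95))/90,0,1)
    # knob: dark, restricted
```

```text
top 13.0 [ 458.7 -125. ] 3.42
top 14.0 [ 458.6 -125.8] 2.08
top 15.0 [ 457.6 -125.6] 3.03
scene 13.0 [ 457.9 -126.6] 10.26
scene 14.0 [ 458.3 -126. ] 9.87
scene 15.0 [ 459.2 -126. ] 11.56
```

Emit:
{"api": "drive_tool", "payload": {"commands": "0.05 -0.15 0.1 0 0 0 15;0.091 -0.36 0.1 0 0 0 15;0.091 -0.36 0.1 0 0 0 15;0.091 -0.36 0 0 0 0 15;0.091 -0.36 0 0 0 0 15;0.091 -0.36 0 0 0 0 15;0.091 -0.36 0 0 0 0 15;0.091 -0.36 0 0 0 0 15;0.08 -0.2 0 0 0 0 15;0.047 -0.162 0 0 0 0 15;0 0 0 0 0 0 15;0 0 0 0 0 0 15;0 0 0 0 0 0 15"}}

```text
time_s: 8.42
eef_pos: [463.1, -125.0, 106.8]
ee_rot: [-0.001, 0.756, 0.655, -0.0]
force: [0.1, 0.5, -2.1]
grip_width: 0.255
grip_force: 29.6
```

Run:
```python
from fit import *
s=sense();print(s["eef_pos"],s["grip_width"])
x,y,z=s["eef_pos"]; zu=z-25.7
for c in("scene","top"):
    p=capture(c); I=p["pixels"].astype(float)
    sat=I.max(2)-I.min(2); m=np.clip((I.min(2)-110)/60,0,1)
    r=fit(p,m,[(27.5,zu,zu+12)],(x,y+3),16); print(c,r.x.round(1),r.fun.round(1), px(p,(x,y,zu+12)).round(1))
    u=px(p,(x,y,zu)).astype(int); t=cv2.resize(p["pixels"][u[1]-38:u[1]+37,u[0]-50:u[0]+50],None,fx=4,fy=4,interpolation=2)
    cv2.imwrite(f"pics/post_{c}.png",t)
cv2.imwrite("pics/post.png",np.hstack([cv2.imread("pics/post_scene.png"),cv2.imread("pics/post_top.png")]))
```

```text
[ 463.0927068  -125.01752346  106.82988154] 0.2552342980482724
scene [ 459.3 -130.3] 60.8 [244.4 162.8]
top [ 444.7 -110.9] 478.7 [271.2 191.3]
```

View pics/post.png

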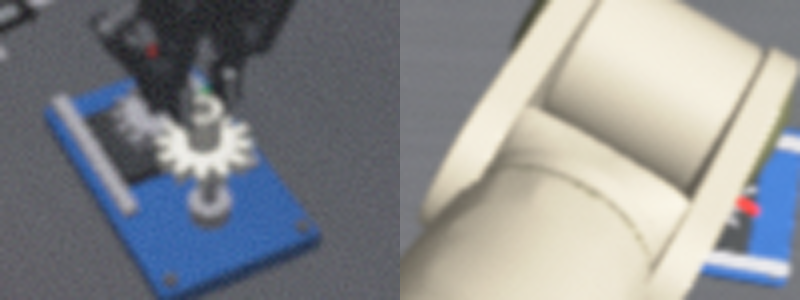

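Run:
```python
from fit import *
s=sense(); x,y,z=s["eef_pos"]; zu=z-25.7
p=capture("scene"); I=p["pixels"].astype(float)
hsv=cv2.cvtColor(p["pixels"],cv2.COLOR_BGR2HSV)
for lo in(95,110,125):
    m=np.clip((I[...,2]-lo)/50,0,1)   # red channel: plate blue is dark
    u=px(p,(x,y,zu+6)).astype(int); v=u[1]+9
    m2=m.copy(); m2[v+4:,:]=0
    r=fit(p,m2,[(27.5,zu,zu+12),(12,zu+12,zu+42)],(x,y),16); print(lo,r.x.round(1),r.fun.round(1))
# bore/hub extents: mark mask as text
c=px(p,(x,y,zu+20)).astype(int); print(c, px(p,(x,y,zu+42)).round(1),px(p,(x,y,zu+12)).round(1),px(p,(458.5,-125.7,34)).round(1))
print("\n".join(" ".join(f"{int(k):3d}" for k in row) for row in I[c[1]-14:c[1]+24,c[0]-16:c[0]+17,2]))
```

```text
95 [ 460.8 -128.1] 54.1
110 [ 459.8 -129.6] 53.7
125 [ 459.2 -130.3] 56.3
[244 160] [244.2 154.3] [244.3 162.8] [245.9 177.3]
 39  43  41  38  57  49  44  51  41  41  44  41  59  92 103  91  82  76  59  48  53  69 114 120  99  72  70  91  90  90  92  87  92
 48  38  37  42  42  43  48  48  50  40  45  43  67 101 123 115  96  73  59  45  39  67  93 101  94  65  69  93  99  95  93  99  88
 57  43  37  44  47  41  46  45  48  43  48  44  61 104 136 142 114  81  55  43  44  45  73  76  71  54  76  91  96  96  95  88  93
 60  48  39  50  46  54  49  44  46  39  50  48  71  93 135 146 125  80  53  39  50  52  62  76  76  59  77  91  95  88  94  94  89
 78  53  42  47  41  44  43  39  45  45  48  66  78  92 121 138 125  92  65  47  34  49  63  80  72  62  76  92  88  94  95  92  90
100  65  44  44  40  38  45  46  37  46  60  80  86 101 117 143 141 131 106  86  56  47  64  75  74  63  78  83  96  95  97  94  94
120  87  59  49  49  46  45  39  41  44  56  77  89 105 128 165 174 169 153 131 106  69  59  75  73  63  79  90  95  91  92  96  91
147 120  88  60  41  43  48  43  38  48  57  68  9
[... 3341 characters left out ...]
 131  88  56  60  56  60  56  60  57  61
100  68  60  55  58  58  64  63  60  55  54  60  81 123 155 165 157 144 144 149 160 164 149 121  82  60  57  60  59  57  56  59  57
 91  66  65  57  58  62  64  64  66  56  61  62  75 102 134 158 158 161 165 159 156 147 125  91  69  60  59  55  60  63  60  58  59
 72  64  59  65  60  62  61  61  57  57  63  59  66  85 105 114 137 147 147 145 134 116  95  77  58  55  55  64  58  64  57  62  57
 62  65  56  63  61  63  61  63  59  62  61  59  64  72  80  92  98 110 112 106  99  90  80  67  62  60  58  60  61  56  55  60  61
 55  61  59  52  62  62  66  57  62  57  60  61  64  69  71  82  80  90  88  85  86  79  76  67  62  54  58  56  59  57  59  57  60
```

Emit:
{"api": "drive_tool", "payload": {"commands": "-0.047 -0.009 -0.1 0 0 0 15;0 0 -0.1 0 0 0 15;0 0 0 0 0 0 15;0 0 0 0 0 0 15;0 0 -0.04 0 0 0 15;0 0 -0.04 0 0 0 15;0 0 -0.04 0 0 0 15;0 0 0 0 0 0 15"}}

```text
time_s: 9.23
eef_pos: [458.7, -126.7, 74.7]
ee_rot: [-0.001, 0.756, 0.655, -0.0]
force: [-0.5, -0.0, -1.5]
grip_width: 0.253
grip_force: 29.6
```

Emit:
{"api": "drive_tool", "payload": {"commands": "0 0 -0.03 0 0 0 15;0 0 -0.03 0 0 0 15;0 0 -0.03 0 0 0 15;0 0 0 0 0 0 15;0 0 0 0 0 0 15"}}

```text
time_s: 9.65
eef_pos: [458.9, -126.9, 66.3]
ee_rot: [-0.0, 0.756, 0.655, -0.0]
force: [0.1, -0.1, -1.1]
grip_width: 0.26
grip_force: 29.6
```

Emit:
{"api": "drive_tool", "payload": {"commands": "0 0 -0.03 0 0 0 15;0 0 -0.02 0 0 0 15;0 0 0 0 0 0 15;0 0 0 0 0 0 30;0 0 0 0 0 0 45;0 0 0 0 0 0 50;0 0 0 0 0 0 50;0 0 0 0 0 0 50"}}

```text
time_s: 10.32
eef_pos: [459.0, -126.9, 61.6]
ee_rot: [0.0, 0.756, 0.655, 0.0]
force: [0.1, -0.1, 0.3]
grip_width: 0.499
grip_force: 0.0
```

Emit:
{"api": "drive_tool", "payload": {"commands": "0 0 0.05 0 0 0 50;0 0 0.15 0 0 0 50;0 0 0.3 0 0 0 50;0 0 0.3 0 0 0 50;0 0 0.2 0 0 0 50;0 0 0 0 0 0 50;0 0 0 0 0 0 50"}}

```text
time_s: 10.9
eef_pos: [459.3, -127.0, 162.4]
ee_rot: [0.001, 0.756, 0.655, 0.0]
force: [-0.1, -0.3, -0.1]
grip_width: 0.501
grip_force: 0.0
```

Run:
```python
from fit import *
import pickle
s=sense(); print(s["eef_pos"])
p=capture("scene"); I=p["pixels"].astype(float)
m=np.clip((I[...,2]-110)/50,0,1)
r=fit(p,m,[(27.5,34,46),(12,46,76)],(459,-126),16); print("gear",r.x.round(1),r.fun.round(1))
for z in(46,76): print(px(p,(458.8,-126.5,z)).round(1))
c=px(p,(459,-126,50)).astype(int); print(c-[14,14])
print("\n".join(" ".join(f"{int(k):3d}" for k in row) for row in I[c[1]-14:c[1]+16,c[0]-14:c[0]+15,2]))
# knob from the initial pictures
for q,l in zip(pickle.load(open("p.pkl","rb")),("top","scene")):
    J=q["pixels"].astype(float); c=px(q,(448,-205,81)).astype(int); print(l,c-[9,14]); print("\n".join(" ".join(f"{int(k):3d}" for k in row) for row in J[c[1]-14:c[1]+14,c[0]-9:c[0]+10].max(2)))
    for d in(78,81,83): 
        X=np.array([458.6,-126.2])-np.array([.143,.990])*d; print(d,X.round(1),px(q,(*X,97)).round(1),px(q,(*X,63)).round(1))
```

```text
[ 459.267979   -127.02525132  162.38466595]
gear [ 457.4 -129.5] 94.1
[245.6 174.2]
[245.5 166.4]
[231 159]
168 169 173 169 167 164 161 148 141 130 122 110  89  73  59  57  67 101 138 158 154 122  96  88  95  92  94  92  96
159 165 167 161 150 147 153 143 136 122  96  92  88  70  64  69  67  75 104 133 150 143 124  94  90  92  91  92  91
130 143 145 136 119 120 131 134 134 115  91  84  77  64  65  59  63  61  79 109 147 161 151 116  94  84  96 100  91
107 120 122 123 106 103 116 113 110  89  81  74  76  78  83  87  76  66  63  84 127 158 159 140 105  83  83  95  97
 96  96 112 112 100  97 101  93  80  72  70  84 102 123 143 140 125 101  73  69 108 149 161 151 124  98  87  93  93
 87  83  98 100  88  85  83  82  77  70  95 128 159 164 174 182 169 153 118  84  87 133 162 157 149 123  98  86  93
 78  74  91  91  75  65  76  74  60  88 130 175 185 168 160 163 178 185 169 120  85 108 147 164 164 145 121  95  91
 70  75  79  78  67  64  69  61  68 110 170 193 179 144 128 128 155 195 196 149 101 105 128 159 168 161 139 101  81
 61  71  70  71  65  64  55  57  78 136 194 210 185 144 126 130 
[... 6355 characters left out ...]
 54  90 129 152 162 156 137
141 129 134 152 161 169 160 124  90  64  53  54  75 113 151 170 174 166 151
120 116 128 153 170 178 170 152 119  86  51  60  89 131 166 176 180 172 157
114 122 135 156 172 180 175 164 136  94  63  76 105 144 167 177 177 173 164
117 128 135 157 175 176 177 175 152 121 104 112 136 160 172 176 170 174 160
 99 108 122 148 166 178 180 175 172 159 145 150 163 171 174 178 171 165 158
 86 108 123 138 152 166 175 177 180 174 168 174 173 179 176 173 167 158 153
 88 114 125 130 138 149 159 177 176 176 177 178 175 177 172 169 155 144 134
78 [ 447.4 -203.4] [232.2 142.5] [232.7 151.7]
81 [ 447.  -206.4] [231.7 141.9] [232.2 151. ]
83 [ 446.7 -208.4] [231.4 141.4] [231.9 150.6]
```

Emit:
{"api": "drive_tool", "payload": {"commands": "-0.03 -0.25 0 0 0 0 50;-0.05 -0.3 0 0 0 0 50;-0.043 -0.249 -0.1 0 0 0 50;0 0 -0.2 0 0 0 50;0 0 -0.15 0 0 0 50;0 0 0 0 0 0 50;0 0 -0.15 0 0 0 50;0 0 -0.15 0 0 0 50;0 0 -0.11 0 0 0 50;0 0 0 0 0 0 50"}}

```text
time_s: 11.78
eef_pos: [445.7, -205.8, 73.8]
ee_rot: [-0.002, 0.756, 0.655, -0.0]
force: [-0.4, -0.3, -0.1]
grip_width: 0.499
grip_force: 0.0
```

Close on the knob.

Emit:
{"api": "drive_tool", "payload": {"commands": "0 0 0 0 0 0 40;0 0 0 0 0 0 30;0 0 0 0 0 0 20;0 0 0 0 0 0 15;0 0 0 0 0 0 15;0 0 0 0 0 0 15", "force": 40}}

```text
time_s: 12.28
eef_pos: [446.7, -206.8, 76.4]
ee_rot: [0.0, 0.756, 0.655, 0.0]
force: [-3.8, 1.6, 7.0]
grip_width: 0.28
grip_force: 39.4
```

Emit:
{"api": "drive_tool", "payload": {"commands": "0.004 0.03 0 0 0 0 15;0.004 0.03 0 0 0 0 15;0.004 0.03 0 0 0 0 15;0.004 0.03 0 0 0 0 15;0.005 0.03 0 0 0 0 15;0.004 0.02 0 0 0 0 15;0 0 0 0 0 0 15"}}

```text
time_s: 12.87
eef_pos: [449.2, -189.9, 76.4]
ee_rot: [0.0, 0.756, 0.655, -0.0]
force: [-4.9, 0.8, 7.6]
grip_width: 0.281
grip_force: 39.5
```

Emit:
{"api": "drive_tool", "payload": {"commands": "0.003 0.02 0 0 0 0 15;0.003 0.02 0 0 0 0 15;0.003 0.02 0 0 0 0 15;0 0 0 0 0 0 15"}}

```text
time_s: 13.2
eef_pos: [450.0, -184.0, 76.4]
ee_rot: [0.0, 0.756, 0.655, -0.0]
force: [-5.2, -0.1, 7.4]
grip_width: 0.281
grip_force: 39.5
```

Emit:
{"api": "drive_tool", "payload": {"commands": "0.003 0.02 0 0 0 0 15;0.002 0.015 0 0 0 0 15;0 0.01 0 0 0 0 15;0 0 0 0 0 0 15"}}

```text
time_s: 13.53
eef_pos: [450.6, -180.2, 76.4]
ee_rot: [0.001, 0.756, 0.655, -0.001]
force: [-5.4, -5.8, 5.8]
grip_width: 0.282
grip_force: 39.3
```

Emit:
{"api": "drive_tool", "payload": {"commands": "0.001 0.01 0 0 0 0 15;0.001 0.01 0 0 0 0 15;0 0 0 0 0 0 15"}}

```text
time_s: 13.78
eef_pos: [450.7, -180.1, 76.5]
ee_rot: [0.002, 0.755, 0.655, -0.002]
force: [-8.7, -16.7, 2.7]
grip_width: 0.281
grip_force: 39.3
```

Emit:
{"api": "drive_tool", "payload": {"commands": "0 -0.01 0 0 0 -0.08 15;0 0 0 0 0 -0.12 15;0 0 0 0 0 -0.14 15;0 0 0 0 0 -0.14 15;0 0 0 0 0 -0.14 15;0 0 0 0 0 -0.14 15;0 0 0 0 0 -0.14 15;0 0 0 0 0 -0.1 15;0 0 0 0 0 0 15"}}

```text
time_s: 14.53
eef_pos: [450.2, -179.9, 76.4]
ee_rot: [0.001, 0.949, 0.314, -0.001]
force: [-11.0, -9.1, 7.2]
grip_width: 0.285
grip_force: 39.7
```

Run:
```python
from h import *
s=sense();print(s["eef_pos"],s["force"].round(1),s["wrist_torque"].round(3),s["joints"].round(3),s["grip_width"])
```

```text
[ 450.16989817 -179.85996232   76.42330905] [-11.   -9.1   7.2] [-1.414  1.766 -0.04 ] [-0.621  0.403  1.797 -0.004  0.941  0.314] 0.2851644171614781
```

Emit:
{"api": "drive_tool", "payload": {"commands": "0 0 0 0 0 -0.05 15;0 0 0 0 0 -0.05 15;0 0 0 0 0 -0.05 15;0 0 0 0 0 -0.05 15;0 0 0 0 0 0 15"}}

```text
time_s: 14.95
eef_pos: [450.1, -179.8, 76.4]
ee_rot: [0.001, 0.971, 0.24, -0.001]
force: [-11.1, -8.0, 8.2]
grip_width: 0.282
grip_force: 39.8
```

```bash
cat > st.py <<'E'
from h import *
s=sense();print(s["eef_pos"].round(1),s["force"].round(1),s["wrist_torque"].round(3),s["joints"].round(3),"yang",(s["joints"][0]-s["joints"][5]).round(3),s["grip_width"],s["time_s"])
E
python3 st.py
```

```text
[ 450.1 -179.8   76.4] [-11.1  -8.    8.2] [-1.364  1.775 -0.042] [-0.621  0.403  1.797 -0.004  0.941  0.468] yang -1.089 0.28242597570568195 14.95
```

Emit:
{"api": "drive_tool", "payload": {"commands": "0 0 0 0 0 -0.05 15;0 0 0 0 0 -0.05 15;0 0 0 0 0 -0.05 15;0 0 0 0 0 0 15"}}

```text
time_s: 15.28
eef_pos: [450.1, -179.7, 76.4]
ee_rot: [0.001, 0.983, 0.182, -0.001]
force: [-10.9, -7.7, 7.1]
grip_width: 0.279
grip_force: 39.8
```

```bash
python3 st.py
```

```text
[ 450.1 -179.7   76.4] [-10.9  -7.7   7.1] [-1.327  1.814 -0.04 ] [-0.62   0.403  1.797 -0.004  0.941  0.586] yang -1.207 0.2794176238677061 15.2833
```

Emit:
{"api": "drive_tool", "payload": {"commands": "0 0 0 0 0 -0.05 15;0 0 0 0 0 -0.05 15;0 0 0 0 0 -0.05 15;0 0 0 0 0 0 15"}}

```text
time_s: 15.62
eef_pos: [450.1, -179.6, 76.4]
ee_rot: [0.001, 0.992, 0.124, -0.001]
force: [-11.4, -6.8, 8.0]
grip_width: 0.283
grip_force: 39.9
```

```bash
python3 st.py
```

```text
[ 450.1 -179.6   76.4] [-11.4  -6.8   8. ] [-1.226  1.846 -0.028] [-0.62   0.403  1.797 -0.004  0.941  0.704] yang -1.324 0.282530983816823 15.6167
```

Emit:
{"api": "drive_tool", "payload": {"commands": "0 0 0 0 0 -0.05 15;0 0 0 0 0 -0.05 15;0 0 0 0 0 -0.05 15;0 0 0 0 0 0 15"}}

```text
time_s: 15.95
eef_pos: [450.7, -179.5, 76.4]
ee_rot: [0.001, 0.998, 0.066, -0.0]
force: [-5.8, -6.0, 5.7]
grip_width: 0.281
grip_force: 39.7
```

```bash
python3 st.py
```

```text
[ 450.7 -179.5   76.4] [-5.8 -6.   5.7] [-1.005  1.064  0.282] [-0.62   0.403  1.797 -0.003  0.94   0.821] yang -1.441 0.2814910038862689 15.95
```

Emit:
{"api": "drive_tool", "payload": {"commands": "0 0 0 0 0 -0.05 15;0 0 0 0 0 -0.03 15;0 0 0 0 0 0 15;0 0 0 0 0 0 15;0 0 0 0 0 0 15"}}

```text
time_s: 16.37
eef_pos: [451.3, -179.4, 76.4]
ee_rot: [0.002, 0.999, 0.035, 0.001]
force: [-2.6, -5.8, 2.3]
grip_width: 0.283
grip_force: 39.6
```

```bash
python3 st.py
python3 - <<'E'
from h import *
p=capture("scene"); I=p["pixels"].astype(int)
c=px(p,(450.7,-180,60)).astype(int); o=c-25; J=I[o[1]:o[1]+50,o[0]:o[0]+50]
r=np.argwhere((J[...,2]-J[...,:2].max(2)>40)); g=np.argwhere((J[...,1]-J[...,[0,2]].max(2)>25))
for n,k,z in(("red",r,53),("green",g,58)): print(n,[( (q[::-1]+o).tolist(),at(p,q[::-1]+o,z).tolist()) for q in k][:25])
E
```

```text
[ 451.3 -179.4   76.4] [-2.6 -5.8  2.3] [-0.935  0.375  0.449] [-0.619  0.404  1.796 -0.002  0.939  0.882] yang -1.501 0.28265808212637916 16.3667
red [([243, 155], [426.2, -184.4]), ([244, 155], [423.9, -182.8]), ([245, 155], [421.7, -181.1]), ([246, 155], [419.4, -179.5]), ([247, 155], [417.2, -177.8]), ([248, 155], [414.9, -176.2]), ([241, 156], [432.9, -184.5]), ([242, 156], [430.7, -182.8]), ([243, 156], [428.4, -181.2]), ([244, 156], [426.2, -179.6]), ([245, 156], [424.0, -177.9]), ([246, 156], [421.7, -176.3]), ([247, 156], [419.5, -174.6]), ([241, 157], [435.2, -181.2]), ([242, 157], [432.9, -179.6]), ([243, 157], [430.7, -178.0]), ([244, 157], [428.5, -176.3]), ([245, 157], [426.3, -174.7]), ([246, 157], [424.0, -173.1]), ([247, 157], [421.8, -171.4]), ([240, 158], [439.7, -179.7]), ([241, 158], [437.4, -178.0]), ([242, 158], [435.2, -176.4]), ([243, 158], [433.0, -174.8]), ([244, 158], [430.8, -173.2])]
green [([249, 156], [418.0, -167.2]), ([249, 157], [420.3, -164.1])]
```

Emit:
{"api": "drive_tool", "payload": {"commands": "0 -0.005 0 0 0 0.04 15;0 0 0 0 0 0 15;0 0 0 0 0 0 35;0 0 0 0 0 0 42;0 0 0 0 0 0 42;0 0 0 0 0 0 42;0 0 0.1 0 0 0 42;0 0 0.3 0 0 0 42;0 0 0.3 0 0 0 42;0 0 0.15 0 0 0 42;0 0 0 0 0 0 42"}}

```text
time_s: 17.33
eef_pos: [452.2, -179.6, 164.5]
ee_rot: [0.002, 0.999, 0.05, 0.003]
force: [0.9, 0.6, 0.4]
grip_width: 0.414
grip_force: 0.0
```

```bash
python3 st.py
python3 - <<'E'
from h import *
p=capture("scene"); I=p["pixels"].astype(int)
c=px(p,(450.7,-180,60)).astype(int); o=c-25; J=I[o[1]:o[1]+50,o[0]:o[0]+50]
r=np.argwhere((J[...,2]-J[...,:2].max(2)>40)); g=np.argwhere((J[...,1]-J[...,[0,2]].max(2)>25))
print(((r[:,::-1]+o)).tolist()); print((g[:,::-1]+o).tolist())
for d in (0,.1,.2,.4):
  t=np.radians(180-8.2)+d; print(d,[px(p,(450.7+k*np.cos(t),-181+k*np.sin(t),54)).round(1).tolist() for k in(10,20,36)])
E
```

```text
[ 452.2 -179.6  164.5] [0.9 0.6 0.4] [-0.017 -0.023 -0.002] [-0.62   0.282  1.702  0.     1.151  0.85 ] yang -1.47 0.41420604023749297 17.3333
[[237, 147], [238, 147], [243, 155], [244, 155], [245, 155], [246, 155], [247, 155], [248, 155], [241, 156], [242, 156], [243, 156], [244, 156], [245, 156], [246, 156], [247, 156], [240, 157], [241, 157], [242, 157], [243, 157], [244, 157], [245, 157], [246, 157], [247, 157], [240, 158], [241, 158], [242, 158], [243, 158], [244, 158]]
[[249, 156], [249, 157]]
0 [[239.7, 157.9], [242.9, 156.7], [248.0, 154.8]]
0.1 [[239.5, 157.7], [242.5, 156.3], [247.4, 154.1]]
0.2 [[239.3, 157.5], [242.1, 155.9], [246.6, 153.3]]
0.4 [[238.8, 157.2], [241.1, 155.2], [244.8, 152.1]]
```

Emit:
{"api": "drive_tool", "payload": {"commands": "0.006 0.044 0 0 0 0.1408 50;0.006 0.044 0 0 0 0.1408 50;0.006 0.044 0 0 0 0.1408 50;0.006 0.044 0 0 0 0.1408 50;0.006 0.044 0 0 0 0.1408 50;0.006 0.044 0 0 0 0.1408 50;0.006 0.044 0 0 0 0.1408 50;0.006 0.044 0 0 0 0.1408 50;0.006 0.044 0 0 0 0.1408 50;0.006 0.044 0 0 0 0.1408 50;0.006 0.044 0 0 0 0.1408 50;0.001 0.043 0 0 0 0.1408 50;0 0 -0.2 0 0 0 50;0 0 -0.3 0 0 0 50;0 0 -0.2 0 0 0 50;0 0 -0.1 0 0 0 50;0 0 0 0 0 0 50;0 0 0 0 0 0 50", "force": 20}}

```text
time_s: 18.88
eef_pos: [457.5, -126.1, 80.6]
ee_rot: [-0.0, 0.756, 0.655, -0.0]
force: [0.2, 0.5, 0.2]
grip_width: 0.502
grip_force: 0.0
```

```bash
python3 st.py
```

```text
[ 457.5 -126.1   80.6] [0.2 0.5 0.2] [ 0.047 -0.045 -0.019] [-0.517  0.378  1.822  0.     0.942 -0.374] yang -0.143 0.5020422461200813 18.8833
```

Emit:
{"api": "drive_tool", "payload": {"commands": "0.013 -0.007 -0.1 0 0 0 50;0 0 -0.08 0 0 0 50;0 0 -0.025 0 0 0 50;0 0 0 0 0 0 45;0 0 0 0 0 0 36;0 0 0 0 0 0 30;0 0 0 0 0 0 25;0 0 0 0 0 0 15;0 0 0 0 0 0 15", "force": 20}}

```text
time_s: 19.63
eef_pos: [458.9, -126.8, 60.4]
ee_rot: [0.0, 0.756, 0.655, 0.0]
force: [-1.1, 0.5, 4.1]
grip_width: 0.265
grip_force: 19.6
```

Emit:
{"api": "drive_tool", "payload": {"commands": "0 0 0 0 0 0 15;0 0 0 0 0 0 15;0 0 0.02 0 0 0 15;0 0 0.05 0 0 0 15;0 0 0.1 0 0 0 15;0 0 0.1 0 0 0 15;0 0 0.1 0 0 0 15;0 0 0 0 0 0 15", "force": 30}}

```text
time_s: 20.3
eef_pos: [459.8, -127.3, 99.4]
ee_rot: [0.002, 0.756, 0.655, 0.001]
force: [-0.5, 0.4, -0.3]
grip_width: 0.257
grip_force: 29.5
```

```bash
python3 st.py;  python3 - <<'E'
from h import *
p=capture("scene"); I=p["pixels"][...,2].astype(int)
s=sense();x,y,z=s["eef_pos"]
c=px(p,(458.5,-126.5,z-10)).astype(int); print(c-[14,14],px(p,(x,y,z-25.7+12)).round(1))
print("\n".join(" ".join(f"{int(k):3d}" for k in row) for row in I[c[1]-14:c[1]+26,c[0]-14:c[0]+15]))
E
```

```text
[ 459.8 -127.3   99.4] [-0.5  0.4 -0.3] [-0.021 -0.009 -0.02 ] [-0.516  0.351  1.801  0.     0.985 -0.373] yang -0.143 0.2572161215969025 20.3
[231 149] [245.1 164.1]
 39  46  46  34  42  45  45  43  52  50  79 126 154 146 112  75  57  48  40  50  75  88  74  59  81  95  91  93  92
 45  45  46  48  41  49  37  38  49  54  82 124 152 156 135  91  54  39  43  46  70  78  71  62  78  89  94  94  94
 44  48  48  48  38  48  44  50  57  69  86 114 144 162 152 116  77  53  36  47  68  79  71  60  83  91  96  99  91
 48  46  49  43  47  48  44  49  63  85  92 106 127 156 161 142 102  62  44  46  68  80  70  69  82  84  96  90  96
 54  47  39  43  42  47  48  48  73  86  92 100 135 168 183 177 153 106  79  54  65  79  73  70  83  90  94  92  93
 61  56  47  50  56  52  44  50  63  76  87 108 147 181 197 198 190 171 132  90  70  79  72  78  90  94  93  91  90
 68  57  49  52  48  47  44  49  65  78  92 110 135 155 164 171 186 204 183 126  77  82  86  87  90  92  93  86  92
 74  66  53  45  43  45  36  50  62  77  85  92 108 118 123 127 158 202 204 151  90  83  89  86  92  95  90  93  95
109 1
[... 3006 characters left out ...]
  64
 63  60  65  58  56  58  62  58  61  60  73  81  83  88  86  94  87  80  85  76  66  63  60  58  61  55  63  61  59
 60  57  64  62  66  64  54  63  64  57  62  63  72  82  88  80  79  80  78  70  63  54  59  58  61  59  55  60  53
 62  67  62  56  57  62  58  52  64  63  60  67  68  68  75  71  74  75  68  61  57  62  63  59  63  58  62  62  63
 65  61  60  63  61  65  56  68  56  65  58  59  59  67  64  62  64  65  58  58  67  62  62  62  57  61  60  56  62
 55  57  60  68  64  59  62  60  58  51  58  57  56  63  56  62  62  58  59  64  65  56  56  60  62  62  63  63  59
 59  55  57  58  63  64  59  57  59  61  59  66  60  54  59  54  62  60  56  58  57  60  55  64  62  59  64  55  60
```

Emit:
{"api": "drive_tool", "payload": {"commands": "0.15 0.1 0 0 0 0 15;0.25 0.2 0 0 0 0 15;0.3 0.24 0 0 0 0 15;0.3 0.24 0 0 0 0 15;0.3 0.24 0 0 0 0 15;0.3 0.24 0 0 0 0 15;0.3 0.2 0 0 0 0 15;0.2 0.16 0 0 0 0 15;0.02 0.02 0 0 0 0 15;0 0 -0.1 0 0 0 15;0 0 -0.2 0 0 0 15;0 0 -0.1 0 0 0 15;0 0 -0.1 0 0 0 15;0 0 0 0 0 0 15;0 0 0 0 0 0 15"}}

```text
time_s: 21.6
eef_pos: [670.5, 36.8, 46.8]
ee_rot: [-0.0, 0.756, 0.655, -0.0]
force: [0.2, 0.2, -0.6]
grip_width: 0.259
grip_force: 29.6
```

```bash
python3 st.py
```

```text
[670.5  36.8  46.8] [ 0.2  0.2 -0.6] [ 0.02  -0.002  0.005] [-0.119  0.799  1.192 -0.     1.152  0.024] yang -0.144 0.25860123326621937 21.6
```

Emit:
{"api": "drive_tool", "payload": {"commands": "0 0 -0.06 0 0 0 15;0 0 -0.05 0 0 0 15;0 0 -0.04 0 0 0 15;0 0 0 0 0 0 15;0 0 0 0 0 0 15;0 0 0 0 0 0 30;0 0 0 0 0 0 45;0 0 0 0 0 0 50;0 0 0 0 0 0 50;0 0 0.05 0 0 0 50;0 0 0.2 0 0 0 50;0 0 0.3 0 0 0 50;0 0 0.3 0 0 0 50;0 0 0 0 0 0 50;0 0 0 0 0 0 50"}}

```text
time_s: 22.85
eef_pos: [671.6, 37.2, 119.3]
ee_rot: [0.001, 0.756, 0.655, 0.001]
force: [0.4, 0.3, -0.8]
grip_width: 0.5
grip_force: 0.0
```

```bash
python3 st.py;  python3 - <<'E'
from fit import *
p=capture("scene"); I=p["pixels"].astype(float)
m=np.clip((I[...,2]-95)/50,0,1)
r=fit(p,m,[(27.5,4,16),(12,16,46)],(670.5,37),16); print("gear12",r.x.round(1),r.fun.round(1))
m=np.clip((I[...,0]-105)/70,0,1)
r=fit(p,m,[(18.5,22,34),(12,34,64)],(489,251),14); print("g8 now (was 487.9,250.3)",r.x.round(1),r.fun.round(1))
def ed(c,w=12):
    c=c.astype(int); print(c-[w,w]); print("\n".join(" ".join(f"{int(k):3d}" for k in row) for row in p["pixels"][c[1]-w:c[1]+w,c[0]-w:c[0]+w+1,0]))
ed(px(p,(489,251,45)))
for x in((489,251),(489,253)): print(px(p,(*x,34)).round(1),px(p,(*x,64)).round(1), px(p,(x[0]+12,x[1],64)).round(1),px(p,(x[0],x[1]+12,64)).round(1))
E
```

```text
[671.6  37.2 119.3] [ 0.4  0.3 -0.8] [ 0.011 -0.01   0.028] [-0.119  0.723  1.129 -0.     1.285  0.024] yang -0.143 0.4997946066446231 22.85
gear12 [669.8  37.1] 48.6
g8 now (was 487.9,250.3) [487.5 250.2] 84.4
[327 277]
 99  94  92  98  97  97  96  99  97  94  95  93  91  92  93  86  89  89  95  92  98  92  94  98  98
 95  98  96 100  94  91  96  92  90  95  92  92  92  93  85  85  79  82  81  90  96  98  97  97  94
 97  97  93  94  93  94  98  97  94  97  97 101 103 104 103 102  91  82  75  84  89  93  95  93  98
 90  94  96  93  92  92  90  94  96  94 108 126 139 152 159 156 136 117  95  78  81  91  95  96 101
 94  94  96  95  98  99 103 107  99 108 144 172 187 194 200 190 185 166 145 108  84  90  95  91  93
 95  95  95  89 100 104 127 139 130 142 177 204 201 190 184 184 187 196 184 150 115  89  94  93  94
 96  99  95  94  96 122 159 182 175 176 199 209 184 151 139 140 153 183 203 190 146 106  94  92  95
 98  96  95  92 101 135 177 204 207 208 215 198 157 122 112 111 124 158 192 204 173 123 101  99  91
 97  90  93  95 100 129 171 203 209 214 216 192 143 119 105 109 109 131 176 207
[... 932 characters left out ...]
 172 207 226 218 193 163 143 139 130 121 116 121 128 142 163 185 202 218 211 185 140 104
 98  93 121 161 190 194 187 164 153 162 172 164 146 146 149 159 166 168 160 169 183 187 167 128  98
 91  94 110 131 145 148 136 127 140 178 196 188 167 165 171 184 195 178 148 129 129 134 121 108  93
 99 100 104 105 109 114 106 105 144 192 214 209 184 159 174 197 211 202 165 125 105 100  97  93  94
 93  97  95 101 102  96  97 100 144 196 227 213 174 139 149 182 211 215 182 130 102  89  94  90  92
 95  95  93  97  96  95  96 109 143 187 213 204 157 109 115 151 188 201 182 134  97  89  92  99  93
[339.  291.5] [341.8 285.3] [337.6 288.6] [346.2 289.9]
[339.7 292.3] [342.5 286.1] [338.3 289.4] [346.9 290.6]
```

Emit:
{"api": "drive_tool", "payload": {"commands": "-0.12 0.13 0 0 0 0 50;-0.25 0.3 0 0 0 0 50;-0.3 0.36 0 0 0 0 50;-0.3 0.36 0 0 0 0 50;-0.3 0.36 0 0 0 0 50;-0.3 0.36 0 0 0 0 50;-0.17 0.2 0 0 0 0 50;-0.08 0.07 0 0 0 0 50;0 0 -0.1 0 0 0 50;0 0 -0.2 0 0 0 50;0 0 0 0 0 0 50;0 0 0 0 0 0 50;0 0 0 0 0 0 50", "force": 20}}

```text
time_s: 23.98
eef_pos: [502.9, 234.4, 87.1]
ee_rot: [0.0, 0.756, 0.654, -0.0]
force: [-0.8, 0.1, 0.5]
grip_width: 0.504
grip_force: 0.0
```

```bash
python3 st.py
```

```text
[502.9 234.4  87.1] [-0.8  0.1  0.5] [ 0.016 -0.025  0.04 ] [ 0.225  0.519  1.575 -0.     1.048  0.369] yang -0.144 0.5042247166397589 23.9833
```

Emit:
{"api": "drive_tool", "payload": {"commands": "-0.08 0.1 0 0 0 0 50;-0.056 0.07 0 0 0 0 50;0 0 -0.1 0 0 0 50;0 0 -0.15 0 0 0 50;0 0 -0.1 0 0 0 50;0 0 -0.04 0 0 0 50;0 0 0 0 0 0 45;0 0 0 0 0 0 40;0 0 0 0 0 0 30;0 0 0 0 0 0 25;0 0 0 0 0 0 15;0 0 0 0 0 0 15"}}

```text
time_s: 24.98
eef_pos: [488.9, 252.3, 48.7]
ee_rot: [0.0, 0.756, 0.655, 0.001]
force: [-0.7, 0.4, 3.9]
grip_width: 0.262
grip_force: 19.9
```

Emit:
{"api": "drive_tool", "payload": {"commands": "0 0 0 0 0 0 15;0 0 0 0 0 0 15;0 0 0.05 0 0 0 15;0 0 0.2 0 0 0 15;0 0 0.25 0 0 0 15;0 0 0 0 0 0 15;0 0 0 0 0 0 15", "force": 30}}

```text
time_s: 25.57
eef_pos: [488.9, 252.4, 99.0]
ee_rot: [0.0, 0.756, 0.655, 0.001]
force: [-0.4, 0.6, -1.1]
grip_width: 0.249
grip_force: 29.5
```

```bash
python3 st.py;  python3 - <<'E'
from fit import *
p=capture("scene"); I=p["pixels"].astype(float); x,y,z=sense()["eef_pos"]
m=np.clip((I[...,0]-105)/70,0,1)
r=fit(p,m,[(18.5,z-25.7,z-13.7),(12,z-13.7,z+16)],(x,y),14); print("g8 lifted",r.x.round(1),r.fun.round(1))
r=fit(p,m,[(18.5,22,34),(12,34,64)],(489,251),14); print("g8 plate",r.x.round(1),r.fun.round(1))
E
```

```text
[488.9 252.4  99. ] [-0.4  0.6 -1.1] [0.01  0.091 0.007] [0.264 0.493 1.581 0.    1.066 0.406] yang -0.143 0.2487325961809286 25.5667
g8 lifted [470.4 268.7] 96.4
g8 plate [445.7 258.7] 86.7
```

Emit:
{"api": "drive_tool", "payload": {"commands": "0.09 -0.185 0 0 0 0 15;0.18 -0.37 0 0 0 0 15;0.18 -0.37 0 0 0 0 15;0.18 -0.37 0 0 0 0 15;0.18 -0.37 0 0 0 0 15;0.18 -0.37 0 0 0 0 15;0.18 -0.37 0 0 0 0 15;0.18 -0.37 0 0 0 0 15;0.18 -0.37 0 0 0 0 15;0.18 -0.37 0 0 0 0 15;0.098 -0.184 0 0 0 0 15;0 0 -0.1 0 0 0 15;0 0 -0.2 0 0 0 15;0 0 -0.15 0 0 0 15;0 0 0 0 0 0 15;0 0 0 0 0 0 15"}}

```text
time_s: 26.95
eef_pos: [668.4, -116.9, 51.6]
ee_rot: [-0.001, 0.756, 0.655, -0.001]
force: [1.0, 1.5, -0.1]
grip_width: 0.251
grip_force: 29.6
```

```bash
python3 st.py;  python3 - <<'E'
from fit import *
p=capture("scene"); I=p["pixels"].astype(float); x,y,z=sense()["eef_pos"]
m=np.clip((I[...,0]-95)/70,0,1)
r=fit(p,m,[(18.5,z-26.7,z-14.7),(12,z-14.7,z+15)],(x,y),12); print("g8",r.x.round(1),r.fun.round(1),m[:4,:4].mean())
E
```

```text
[ 668.4 -116.9   51.6] [ 1.   1.5 -0.1] [ 0.006 -0.029  0.032] [-0.345  0.809  1.158  0.     1.178 -0.203] yang -0.143 0.2508725834957352 26.95
g8 [ 668.1 -117.8] 60.1 0.21607142857142855
```

Emit:
{"api": "drive_tool", "payload": {"commands": "0 0 -0.07 0 0 0 15;0 0 -0.07 0 0 0 15;0 0 -0.05 0 0 0 15;0 0 0 0 0 0 15;0 0 0 0 0 0 15;0 0 0 0 0 0 30;0 0 0 0 0 0 45;0 0 0 0 0 0 50;0 0 0 0 0 0 50;0 0 0.05 0 0 0 50;0 0 0.2 0 0 0 50;0 0 0.3 0 0 0 50;-0.1 0 0.3 0 0 0 50;-0.3 0 0.2 0 0 0 50;-0.3 0 0.1 0 0 0 50;-0.2 0 0 0 0 0 50;0 0 0 0 0 0 50;0 0 0 0 0 0 50"}}

```text
time_s: 28.5
eef_pos: [579.1, -117.8, 150.0]
ee_rot: [0.001, 0.756, 0.655, 0.0]
force: [0.1, 0.0, 1.1]
grip_width: 0.498
grip_force: 0.0
```

```bash
python3 st.py;  python3 - <<'E'
from fit import *
for n in("scene","top"):
    p=capture(n); I=p["pixels"].astype(float)
    m=np.clip((I[...,0]-95)/70,0,1); 
    r=fit(p,m,[(18.5,4,16),(12,16,46)],(669,-117),10); print(n,"g8",r.x.round(1),r.fun.round(1))
    m=np.clip((I[...,2]-95)/50,0,1)
    r=fit(p,m,[(27.5,4,16),(12,16,46)],(670,37),14); print(n,"g12",r.x.round(1),r.fun.round(1))
    print([(np.round(d["position"]).tolist(),round(d["confidence"],2),at(p,d["position"],30).tolist()) for d in boxes_of(p,"gear12")])
p=capture("scene"); c=px(p,(669,-117,25)).astype(int); print(c-[11,12],px(p,(669,-117,16)).round(1),px(p,(669,-117,46)).round(1)); print("\n".join(" ".join(f"{int(k):3d}" for k in row) for row in p["pixels"][c[1]-12:c[1]+12,c[0]-11:c[0]+12,0]))
E
```

```text
[ 579.1 -117.8  150. ] [0.1 0.  1.1] [ 0.003 -0.041 -0.012] [-0.399  0.518  1.393  0.     1.229 -0.255] yang -0.143 0.49782616115118267 28.5
scene g8 [ 669.  -120.3] 29.0
scene g12 [669.8  36.9] 34.0
[([407.0, 242.0], 0.96, [271.0, 257.4]), ([211.0, 274.0], 0.94, [682.9, 56.6]), ([348.0, 285.0], 0.63, [461.3, 252.1]), ([297.0, 351.0], 0.56, [636.0, 286.4]), ([180.0, 223.0], 0.5, [673.6, -101.8])]
top g8 [ 655.2 -104.7] 109.2
top g12 [672.1  40.5] 64.5
[([220.0, 127.0], 0.76, [663.3, 29.5]), ([136.0, 136.0], 0.67, [628.8, 283.2])]
[167 207] [179.5 221.3] [177.6 214.2]
 87  77  62  49  28  35  27  32  42  45  49  47  56  51  56  53  56  50  51  54  56  57  45
 65  46  43  32  33  17  36  41  44  53  54  62  57  53  48  53  56  56  53  62  55  50  53
 50  38  32  37  40  41  54  60  70  85  94 102  97  75  70  51  54  53  55  56  52  50  54
 29  25  39  37  43  45  69  99 125 147 165 171 156 134 103  76  50  53  52  56  54  54  51
 36  36  43  49  49  65 108 148 170 184 200 203 200 187 157 114  67  49  48  56  45  58  51
 37  45  57  55  61  98 146 180 189 168 160 164 182 205 203 153  9
[... 981 characters left out ...]
 152 132 126 123 133 150 164 188 217 226 209 157  92  54
 56  53  71 125 175 201 193 184 183 190 170 150 154 166 174 162 161 185 200 190 148  97  53
 59  64  68  90 126 143 149 174 204 223 197 174 176 204 208 178 141 138 147 139 120  79  54
 60  62  59  65  87 102 131 182 224 233 210 166 179 223 233 209 136 104 104 102  93  75  52
 59  54  56  58  69  80 107 172 216 220 179 135 153 200 224 198 134  83  78  84  76  71  59
 56  54  63  61  58  63  87 124 165 165 134 101 109 147 173 159 108  62  60  55  63  56  58
 63  61  57  58  56  51  62  85 113 117 105  78  76  95 117 114  86  62  55  58  57  57  49
 62  56  66  57  59  58  62  64  79  97  78  67  61  71  85  94  78  59  54  55  56  54  54
```

Run:
```python
from h import *
p=capture("scene"); I=p["pixels"].astype(int)
o=px(p,(450.7,-180,60)).astype(int)-25; J=I[o[1]:o[1]+50,o[0]:o[0]+50]
r=np.argwhere((J[...,2]-J[...,:2].max(2)>40))[:,::-1]+o; print(r.tolist())
```

```text
[[237, 147], [238, 147], [243, 155], [244, 155], [245, 155], [246, 155], [247, 155], [248, 155], [241, 156], [242, 156], [243, 156], [244, 156], [245, 156], [246, 156], [247, 156], [241, 157], [242, 157], [243, 157], [244, 157], [245, 157], [246, 157], [247, 157], [240, 158], [241, 158], [242, 158], [243, 158], [244, 158]]
```

Pointer is unchanged at zero; handing in.

```bash
python3 -c "
from rig import *
print(finish_job())"
```

```text
the job is handed in; nothing more can be done
None
```

I handed the job in at about 29 s on the robot's clock: the twelve-tooth gear was meshed on the tester and now lies in the green tray, the eight-tooth gear is in the red tray, both hub up, and the knob is at its zero stop; no verdict came back.

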